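# Set the stop screw and lock it with its jam nut

## Task

On the stop stand, swing the short upper pointer arm of the set screw clockwise (seen from above) until it rests gently against the limit pin. Then push the long bar of the jam nut clockwise, running the nut down until it meets the boss, and nip it up firmly (about 1 newton metre at the nut, 13 N where you push) so that it stays tight, without straining the thread. Leave the pointer on its pin and do not disturb the things lying around.

Things in the scene. Friction and masses are not known exactly. Their poses are not given: they have to be found in the camera images.
- stand: Fixed stop stand: grey foot plate 110 x 90 x 12 mm, four low cap screws. Origin on the bench under the screw's axis; z up; x along the 110 mm side, away from the robot, turned up to 0.4 rad. A limit pin, 8 mm thick, 99 mm high, its top rubber-sleeved (gives 1 mm per 6 N), stands at x +36, y -18 mm in this frame. Loose things within 100 mm are under 20 mm high.
- boss: Grey round tapped boss that is part of the stand, 46 mm across at the top, top face 52 mm above the bench; same origin and axes as the stand, never moves. The jam nut is run down against its top face.
- set_screw: Set screw of 20 mm thread in the boss, with a dark hub 26 mm across, 83 to 99 mm above the bench, that carries the pointer arm. Origin on the axis at the bench. Turns about the vertical axis at 0.25 N m (6 N pushed at 42 mm), stays where left; clockwise from above brings the arm to the pin, 0.8 to 1.4 rad away at the start. A push of over 25 N damages it.
- pointer (a point): Point on the centre line of the pointer arm, 42 mm from the axis, 91 mm above the bench. The arm is a level round bar 9 mm thick, reaching 52 mm from the axis; resting on the pin this point lies at x = +41, y = -10 mm in the stand frame.
- jam_nut: Hexagon jam nut, 46 mm across flats, 18 mm thick, 1 to 2 mm above the boss, with one bar handle. Origin on the axis. Clockwise from above it runs down 1.1 mm per rad and meets the boss after 0.8 to 2.1 rad; just where cannot be seen beforehand. Stays where it is left.
- bar (a point): Point on the nut's bar, 75 mm from the axis, 62 mm above the bench. Bar: level rod 10 mm thick, 16 mm black ball on its end at 95 mm. Starts on the robot's side, to the right, and swings past the robot to the left. Pushed here it drags with 6 to 8 N; after meeting the boss the push rises 3 N per mm. Pushed with over 9 N it stays tight; over 20 N strains the thread; 12 to 15 N is right.
- bolt: Bystander: loose 42 mm steel bolt lying near the stand on the robot's side, 17 mm high. Origin at its underside.
- chuck_key: Bystander: loose drill chuck key, 60 mm, lying to the right of the stand, 15 mm high.
- offcut: Bystander: loose timber offcut 50 x 70 x 12 mm lying to the left of the stand.
- tape_measure: Bystander: loose tape measure 36 x 88 x 68 mm standing well to the right of the stand.
There are look-alikes about, which are no part of the job. There is more than one size of the stand; the job needs the largest.

How it is judged:
By the outcome, as a careful person would: the job done as asked, in the order asked, and still so for the second after the job is handed in, with the robot touching nothing.
It also fails if it takes over 67 s, if anything falls off the work surface, if the arm or the gripper's body presses on something with over 40 N, if the wrist force passes 120 N, or if a joint passes its speed limit or range.

## Robot

A 6-joint arm with a two-finger parallel gripper is mounted at the origin on a cart in front of the work surface, level with it; the furniture and walls round the work are solid. World frame = base frame: x ahead of the robot, y to its left, z up, the work surface at z = 0. Lengths are in m, angles in rad, forces in N, time in s.
With the tool pointing down it reaches from about 0.25 to 0.775 m from the base axis. Payload 4 kg.
Tool frame: the origin (TCP) lies on the centre line of the jaws, within the pads' length; the fingertips stand 14 mm ahead of it and the grasp point (between the pads) lies 5 mm behind it (robot.tcp_to_tips is the distance from the TCP to the fingertips, in m); z points along the fingers, y is the line along which they close (so a half turn about z gives the same grasp; the last joint's range is limited). The gripper opens to 94 mm and grips with 3 to 60 N. Pads are 16 mm wide; open, the fingers measure 119 mm over their backs; the gripper's body (75 mm by 177 mm) begins 78 mm behind the grasp point.
Start: joints at [1.058, 0.087, 1.371, -0, 1.684, -0.103], TCP at [0.219, 0.504, 0.22] pointing down, gripper open.
Joint ranges: [-3.1, 3.1], [-0.76, 2.03], [0.27, 2.55], [-1.08, 4.22], [0.17, 2.65], [-2.57, 2.57]. Speed limits (rad/s): [2.79, 2.79, 3.14, 3.14, 3.14, 3.14].

## Interface

Orientations are given as [roll, pitch, yaw] about the fixed x, y, z axes, in that order (R = Rz(yaw) Ry(pitch) Rx(roll)).
In Python, from bench import robot gives the robot as it stands.
- The arm moves only by the tool carry_out, never from a script. Its argument "increments" is a list of rows, each a list of 3 entries, a list of its own where there are three numbers: the closure in counts, from 0 (fully open) to 255 (shut), then the shift along the tool's x, y, z in mm, then the turn about the tool's z in degrees. In form: [[fingers, [dx, dy, dz], twist], ...]. A call has 1 to 8 rows; each row shifts and turns the commanded pose from where the row before left it, along the tool's axes as they then stand; what a row does not reach is not made up. A row lasts 1/10 s, in which the tool goes at most 50 mm and 8.59 degrees, less where a joint would pass 70% of its speed; a pose out of reach is approached as far as the arm can. A call with a gripper value outside its range is refused whole. The fingers move at their own pace and stop on an object; the grip force is fixed at half the most. Time passes only in rows, so rows that do not move let the fingers close. It gives the time, the measured TCP pose, the force, the opening and the grip force at its end, in the units of the state.
- robot.get_obs(): the state, without advancing time (a new reading comes with each control period).
- robot.snapshot(name): name is "scene" or "top"; returns the picture (400x640x3 uint8, blue, green, red); there is no depth.
- robot.get_calibration(name): a dict with "vfov" (degrees; the focal length in pixels is half the picture's height over the tangent of half this angle, whatever the lens; pixels are square), "cx", "cy" (the principal point, pixels), "T" (4x4, takes a point from camera to world coordinates). Camera axes: x right, y down, z forward; pixel columns grow to the right and rows downward; lengths in m; the calibration is good to about 2 mm. A picture is of the moment at which its call begins. get_calibration takes no time and is no camera call.
- robot.close_job(): hands the job in; it is judged then, once.
The state is a dict: "time": time; "joint_positions": joint angles; "qvel": joint speeds; "joint_torque": joint torques, N m; "tool_pos": TCP position; "ee_rot": TCP orientation; "wrist_force": force on the tool from outside, world axes, zero at the start; "wrist_torque": the same for the moment, N m; "width": finger opening in m; "finger_force": force on a finger pad.
Only numpy, scipy, OpenCV 4.12 (cv2) and the standard library are available. Lean on these libraries where they do the work, as an engineer would, in place of code of your own. Each camera call takes 0.05 s, during which the arm holds its last target. There are 200 camera calls.

## Working session

There is one attempt and no reset: what is moved stays moved. The work goes in short steps, Python scripts to look and compute and a tool call to move; the robot and the scene stay as the last step left them, time stands still between calls to the robot, and variables do not carry over. Pictures are saved under pics/ and viewed, at most 10 in all, crops included, and the job is handed in when it is done.

Besides the shell and the picture viewer there is one more tool, called after "Call:" as name(argument=value, ...) on one line, values as JSON. carry_out: Moves the arm, as the interface text tells. Its arguments: {"type":"object","properties":{"increments":{"type":"array","items":{"type":"array"}}},"required":["increments"]}

```bash
mkdir -p pics; python3 - <<'E'
from bench import robot
import cv2
for n in("scene","top"):
    cv2.imwrite(f"pics/{n}0.png",robot.snapshot(n)); c=robot.get_calibration(n);print(n,c)
print(robot.get_obs())
E
```

```text
scene {'vfov': 50.886716461790485, 'cx': 321.26863407358286, 'cy': 196.7288303973137, 'T': array([[ 0.86620949, -0.36666796,  0.33946389,  0.17234073],
       [-0.49967738, -0.63821499,  0.58566555, -0.69396047],
       [ 0.00190615, -0.67693149, -0.73604357,  0.91909128],
       [ 0.        ,  0.        ,  0.        ,  1.        ]])}
top {'vfov': 44.01340832150254, 'cx': 317.08357355867616, 'cy': 199.8064821807875, 'T': array([[ 0.01217426, -0.98917708,  0.1462207 ,  0.2953203 ],
       [-0.99986937, -0.0104879 ,  0.0122984 , -0.03100987],
       [-0.01063175, -0.14635132, -0.98917554,  1.55221269],
       [ 0.        ,  0.        ,  0.        ,  1.        ]])}
{'time': 0.1, 'joint_positions': array([ 1.05787352e+00,  8.79090596e-02,  1.37206906e+00, -7.94534427e-06,
        1.68357572e+00, -1.03116420e-01]), 'qvel': array([ 0.00172914,  0.00042038, -0.00245799,  0.00091025, -0.00162922,
        0.00124975]), 'joint_torque': array([ 1.89442493e-03, -3.41253054e+01, -3.03301191e+01,  7.18998956e-02,
        3.04231758e-02, -1.24186763e-04]), 'tool_pos': array([0.21893196, 0.50406092, 0.21842317]), 'ee_rot': array([-3.13964108e+00, -1.94016861e-04,  2.73178519e+00]), 'wrist_force': array([-0.17344128,  0.12438212,  0.58616812]), 'wrist_torque': array([ 0.0166675 ,  0.0370099 , -0.00827031]), 'finger_force': 0.0, 'width': 0.0940392447732409}
```

View pics/top0.png

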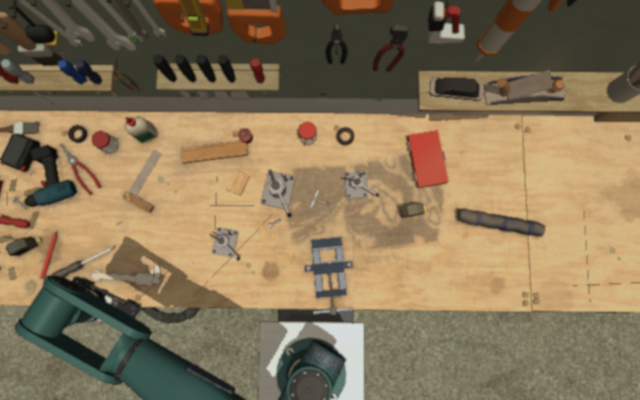

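View pics/scene0.png

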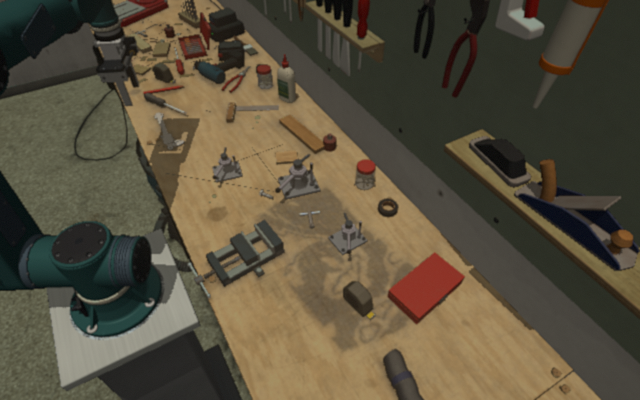

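The largest stand is at top (277,188) and scene (298,178). The offcut (237,182), chuck key (316,198) and bolt (272,222) lie around it. I'll enlarge that area.

```bash
python3 - <<'E'
import cv2,numpy as np
a=cv2.imread("pics/top0.png")[160:235,230:330]; b=cv2.imread("pics/scene0.png")[140:215,250:350]
for n,i in(("ct",a),("cs",b)):
    cv2.imwrite(f"pics/{n}.png",cv2.resize(i,None,fx=8,fy=8,interpolation=cv2.INTER_CUBIC))
E
```

```text
(no output)
```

View pics/ct.png

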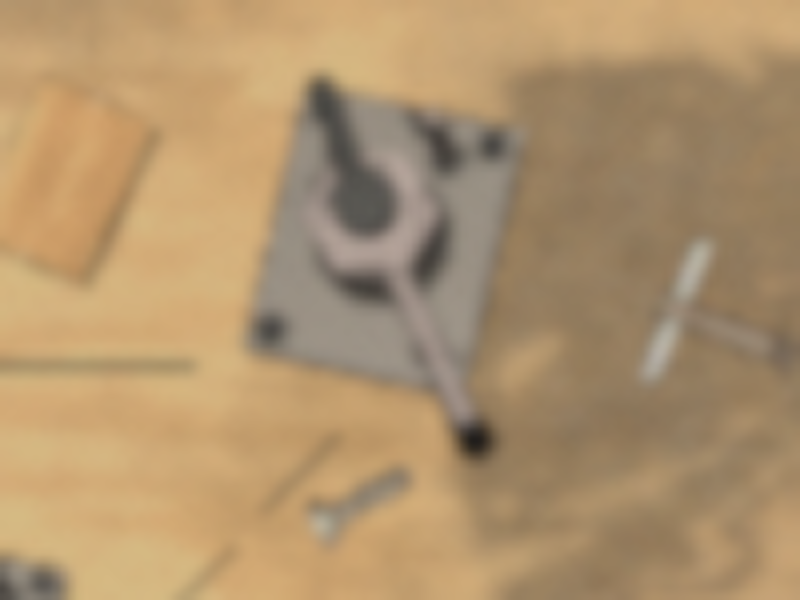

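View pics/cs.png

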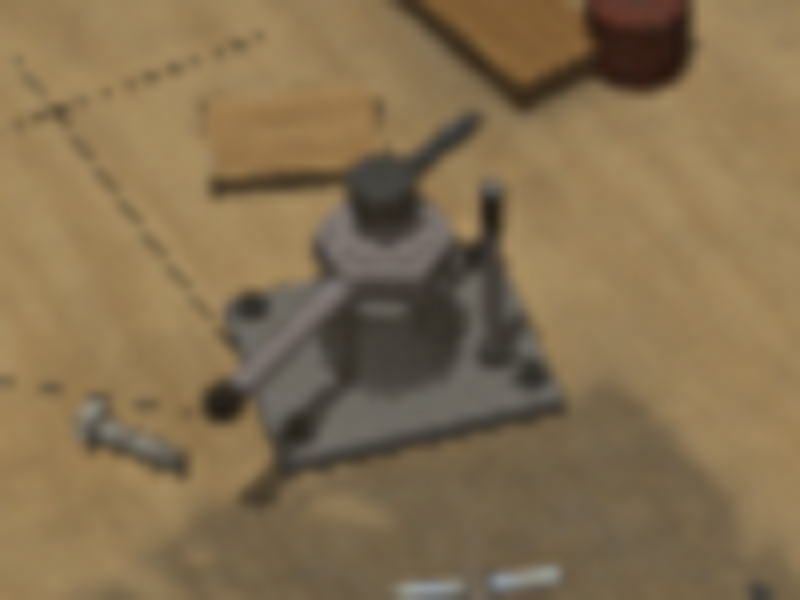

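The top crop shows the hub at (362,202), pointer tip (320,82), bar ball (473,438), pin top about (430,122), and plate corners (310,90), (522,130), (465,390), (250,345). The scene crop shows the hub at (385,175), pointer tip (470,122), ball (222,402) and pin top (492,190).

```bash
cat > h.py <<'E'
import numpy as np
from bench import robot
def px(n,u,v,z):
    c=robot.get_calibration(n);f=200/np.tan(np.radians(c["vfov"]/2));T=c["T"]
    d=T[:3,:3]@[(u-c["cx"])/f,(v-c["cy"])/f,1];o=T[:3,3]
    return (o+d*(z-o[2])/d[2])[:2]
E
python3 - <<'E'
from h import *
np.set_printoptions(precision=4,suppress=True)
t=lambda u,v,z:px("top",(u+.5)/8-.5+230,(v+.5)/8-.5+160,z)
s=lambda u,v,z:px("scene",(u+.5)/8-.5+250,(v+.5)/8-.5+140,z)
print("hub",t(362,202,.099),s(385,175,.099))
print("tip",t(320,82,.091),s(473,120,.091))
print("ball",t(473,438,.062),s(222,402,.062))
print("pin",t(425,122,.099),s(492,187,.099))
P=np.array([t(*c,.012) for c in((310,90),(522,130),(465,390),(250,345))]);print(P,P.mean(0))
for i in range(4):
    e=P[(i+1)%4]-P[i];print(np.linalg.norm(e),np.arctan2(e[1],e[0]))
P=np.array([s(*c,.012) for c in((285,465),(562,405))]);print(P)
E
```

```text
hub [0.554  0.1138] [0.5607 0.1116]
tip [0.6012 0.1316] [0.6065 0.1297]
ball [0.4702 0.0731] [0.4737 0.0725]
pin [0.5847 0.0909] [0.5909 0.0869]
[[0.6145 0.1442]
 [0.5992 0.0597]
 [0.495  0.0801]
 [0.512  0.1652]] [0.5551 0.1123]
0.08592544426156673 -1.750113408222166
0.10612218531034295 2.9477983322378574
0.08669085542201797 1.374162101601534
0.10463493535237126 -0.20119216658926875
[[0.4973 0.0771]
 [0.6001 0.0529]]
```

Call:
carry_out(increments=[[255,[0,0,0],7.5],[255,[0,0,0],7.5],[255,[0,0,0],7.5],[255,[0,0,0],7.5],[255,[0,0,0],7.5],[255,[0,0,0],7.5],[255,[0,0,0],0]])

```text
time: 0.8
tool_pos: [0.219, 0.5042, 0.2189]
ee_rot: [-3.141, 0.001, 1.947]
wrist_force: [0.6, -0.1, 0.0]
width: 0.0415
finger_force: 0.0
```

```bash
cat >> h.py <<'E'
A=np.array([.5565,.1125]); np.set_printoptions(precision=4,suppress=True)
def state():
    o=robot.get_obs();p=o["tool_pos"];y=o["ee_rot"][2]
    print("t",round(o["time"],2),"tcp",p,"rpy",o["ee_rot"],"F",o["wrist_force"],"w",o["width"]);return p,y
def delta(p,y,q,yaw):
    "tool-frame shift (mm) and twist (deg) to reach q, yaw"
    d=np.array(q)-p;c,s=np.cos(y),np.sin(y)
    tw=-np.degrees((yaw-y+np.pi)%(2*np.pi)-np.pi)
    return 1e3*np.array([c*d[0]+s*d[1],s*d[0]-c*d[1],-d[2]]),tw
def radial(ang,r,off,z):
    "point at radius r on ray ang, offset off to its ccw side"
    e=np.array([np.cos(ang),np.sin(ang)]);n=np.array([-e[1],e[0]])
    return np.r_[A+r*e+off*n,z]
E
python3 - <<'E'
from h import *
p,y=state(); a=.37
q=radial(a,.042,.030,.18);print(q,delta(p,y,q,a+np.pi/2))
E
```

```text
t 0.8 tcp [0.219  0.5042 0.2189] rpy [-3.1407  0.0008  1.9466] F [ 0.6069 -0.0506  0.0058] w 0.04145673769403681
[0.5848 0.1557 0.18  ] (array([-458.4832,  212.3291,   38.8654]), np.float64(0.3348310367338015))
```

Call:
carry_out(increments=[[255,[-28,13,0],0],[255,[-28,13,0],0],[255,[-28,13,0],0],[255,[-28,13,0],0],[255,[-28,13,0],0],[255,[-28,13,0],0],[255,[-28,13,0],0],[255,[-28,13,0],0]])

```text
time: 1.6
tool_pos: [0.3987, 0.3332, 0.2192]
ee_rot: [-3.141, 0.0, 1.95]
wrist_force: [-0.2, 0.8, 0.7]
width: 0.0004
finger_force: 0.0
```

Call:
carry_out(increments=[[255,[-28,13,0],0],[255,[-28,13,0],0],[255,[-28,13,0],0],[255,[-28,13,0],0],[255,[-28,13,0],0],[255,[-28,13,0],0],[255,[-28,13,0],0],[255,[0,0,0],0]])

```text
time: 2.4
tool_pos: [0.5564, 0.1825, 0.2183]
ee_rot: [-3.14, 0.001, 1.945]
wrist_force: [-0.5, -0.5, 0.1]
width: 0.0005
finger_force: 0.0
```

```bash
python3 - <<'E'
from h import *
p,y=state(); a=.37
q=radial(a,.042,.030,.099);print(q,delta(p,y,q,a+np.pi/2))
E
```

```text
t 2.4 tcp [0.5564 0.1825 0.2183] rpy [-3.1402  0.001   1.9448] F [-0.4729 -0.4715  0.0922] w 0.0004844034612557271
[0.5848 0.1557 0.099 ] (array([-35.3252,  16.6042, 119.2931]), np.float64(0.22817727287149434))
```

Call:
carry_out(increments=[[255,[-18,8,20],0],[255,[-17,8,20],0],[255,[0,0,20],0],[255,[0,0,20],0],[255,[0,0,20],0],[255,[0,0,20],0],[255,[0,0,0],0],[255,[0,0,0],0]])

```text
time: 3.2
tool_pos: [0.5817, 0.1592, 0.0994]
ee_rot: [-3.141, -0.001, 1.948]
wrist_force: [-0.3, -0.3, 0.1]
width: 0.0005
finger_force: 0.0
```

```bash
python3 - <<'E'
from h import *
import cv2
state()
a=robot.snapshot("top")[160:235,230:330]; b=robot.snapshot("scene")[140:215,250:350]
r=lambda i:cv2.resize(i,None,fx=5,fy=5,interpolation=cv2.INTER_CUBIC)
cv2.imwrite("pics/c1.png",cv2.resize(np.hstack([a,b]),None,fx=4,fy=4,interpolation=cv2.INTER_CUBIC))
E
```

```text
t 3.2 tcp [0.5817 0.1592 0.0994] rpy [-3.1407 -0.0005  1.9482] F [-0.2562 -0.3261  0.1238] w 0.0004937983550895445
```

View pics/c1.png

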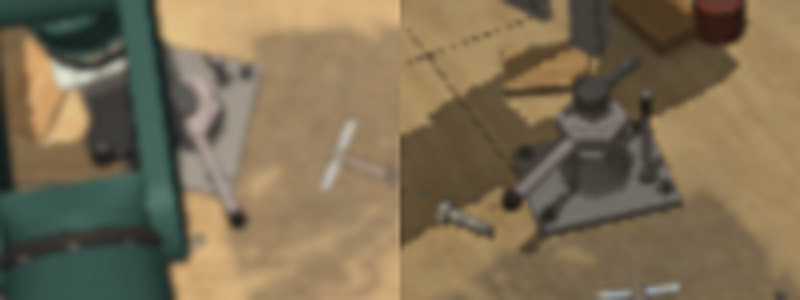

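The fingertip is at (590,50) in the right half, to the left of the pointer arm and clear of it. Next I move in to contact.

Call:
carry_out(increments=[[255,[-6,1,1],0],[255,[-6,1,1],0],[255,[-3,0,0],0],[255,[-2,0,0],0],[255,[0,0,0],0]])

```text
time: 3.8
tool_pos: [0.5906, 0.1431, 0.0975]
ee_rot: [3.141, -0.0, 1.946]
wrist_force: [0.0, -0.6, -0.0]
width: 0.0004
finger_force: 0.0
```

Call:
carry_out(increments=[[255,[-1,0,0],0],[255,[-1,0,0],0],[255,[0,0,0],0]])

```text
time: 4.1
tool_pos: [0.5911, 0.1416, 0.0975]
ee_rot: [3.142, -0.0, 1.946]
wrist_force: [1.2, -0.7, 0.1]
width: 0.0005
finger_force: 0.0
```

Call:
carry_out(increments=[[255,[-1,0,0],0],[255,[-1,0,0],0],[255,[0,0,0],0]])

```text
time: 4.4
tool_pos: [0.5917, 0.1402, 0.0975]
ee_rot: [-3.142, -0.001, 1.947]
wrist_force: [-1.7, 0.9, 0.2]
width: 0.0003
finger_force: 0.9
```

Call:
carry_out(increments=[[255,[-1,0,0],0],[255,[-1,0,0],0],[255,[0,0,0],0]])

```text
time: 4.7
tool_pos: [0.5918, 0.14, 0.0975]
ee_rot: [-3.142, -0.004, 1.947]
wrist_force: [-2.9, 5.8, 1.7]
width: 0.0003
finger_force: 3.1
```

Call:
carry_out(increments=[[255,[-3.4,0.9,0],4.6],[255,[-3.4,0.9,0],4.6],[255,[-3.4,0.9,0],4.6],[255,[0,0,0],0]])

```text
time: 5.1
tool_pos: [0.5974, 0.1311, 0.0975]
ee_rot: [-3.14, -0.004, 1.705]
wrist_force: [-1.9, 5.3, 1.7]
width: 0.0005
finger_force: 3.1
```

```bash
cat > s.py <<'E'
from h import *
import sys
p,y=state();o=robot.get_obs();F=o["wrist_force"][:2]
a=y-np.pi/2;e=np.array([np.cos(a),np.sin(a)]);n=np.array([-e[1],e[0]])
d=p[:2]-A;print("ang",a,"r",d@e*1e3,"off",d@n*1e3,"push",F@n,"rad",F@e)
E
python3 s.py
```

```text
t 5.1 tcp [0.5974 0.1311 0.0975] rpy [-3.1404 -0.0044  1.7051] F [-1.9404  5.2608  1.6578] w 0.0004961800995316292
ang 0.13434202131768735 r 43.035824951538174 off 12.976692068405706 push 5.473299306942525 rad -1.2182435735064367
```

Call:
carry_out(increments=[[255,[-3.4,0.9,0],4.6],[255,[-3.4,0.9,0],4.6],[255,[-3.4,0.9,0],4.6],[255,[-3.4,0.9,0],4.6],[255,[0,0,0],0]])

```text
time: 5.6
tool_pos: [0.6012, 0.1179, 0.0975]
ee_rot: [-3.139, -0.004, 1.384]
wrist_force: [-2.3, 6.0, 1.5]
width: 0.0004
finger_force: 2.9
```

Call:
carry_out(increments=[[255,[-1.7,0.5,0],2.3],[255,[-1.7,0.5,0],2.3],[255,[0,0,0],0]])

```text
time: 5.9
tool_pos: [0.6016, 0.1146, 0.0975]
ee_rot: [-3.139, -0.004, 1.305]
wrist_force: [-2.4, 6.9, 1.0]
width: 0.0004
finger_force: 3.0
```

```bash
python3 s.py
```

```text
t 5.9 tcp [0.6016 0.1146 0.0975] rpy [-3.1391 -0.0044  1.3045] F [-2.3793  6.8987  1.0182] w 0.00037725148378629715
ang -0.2662709695796721 r 42.932201485114376 off 13.838682887951023 push 6.029476763607843 rad -4.11077112624012
```

Call:
carry_out(increments=[[255,[-1.3,0.2,0],1.7],[255,[-1.3,0.2,0],1.7],[255,[0,0,0],0]])

```text
time: 6.2
tool_pos: [0.6016, 0.112, 0.0975]
ee_rot: [-3.14, -0.005, 1.245]
wrist_force: [-0.0, 7.7, 0.7]
width: 0.0005
finger_force: 3.1
```

```bash
python3 s.py
```

```text
t 6.2 tcp [0.6016 0.112  0.0975] rpy [-3.1396 -0.0047  1.2454] F [-0.0206  7.7212  0.7203] w 0.0005466068987364704
ang -0.3253890685460257 r 42.84234392879096 off 13.968668109600886 push 7.309471466601373 rad -2.4877908629253014
```

Call:
carry_out(increments=[[255,[-0.8,0.1,0],1.1],[255,[-0.8,0.1,0],1.1],[255,[0,0,0],0]])

```text
time: 6.5
tool_pos: [0.6015, 0.1104, 0.0975]
ee_rot: [-3.14, -0.005, 1.207]
wrist_force: [0.0, 7.1, 0.7]
width: 0.0002
finger_force: 3.2
```

```bash
python3 s.py
```

```text
t 6.5 tcp [0.6015 0.1104 0.0975] rpy [-3.14   -0.0047  1.2071] F [0.0055 7.081  0.7427] w 0.00022929311297475904
ang -0.3636558443134894 r 42.770437462065736 off 14.057526312352522 push 6.619913577863477 rad -2.5134853373021397
```

Call:
carry_out(increments=[[255,[-0.8,0.1,0],0.9],[255,[-0.8,0.1,0],0.9],[255,[0,0,0],0]])

```text
time: 6.8
tool_pos: [0.6013, 0.1089, 0.0975]
ee_rot: [-3.14, -0.005, 1.176]
wrist_force: [-0.5, 6.6, -0.1]
width: 0.0001
finger_force: 3.3
```

Call:
carry_out(increments=[[255,[-0.8,0.1,0],0.9],[255,[0,0,0],0]])

```text
time: 7.0
tool_pos: [0.6012, 0.1081, 0.0976]
ee_rot: [-3.141, -0.005, 1.16]
wrist_force: [0.1, 7.2, -0.5]
width: 0.0007
finger_force: 3.3
```

Call:
carry_out(increments=[[255,[-0.8,0.1,0],0.9],[255,[0,0,0],0]])

```text
time: 7.2
tool_pos: [0.6011, 0.1074, 0.0975]
ee_rot: [-3.141, -0.005, 1.144]
wrist_force: [1.3, 7.4, -1.4]
width: 0.0004
finger_force: 3.4
```

```bash
python3 s.py
```

```text
t 7.2 tcp [0.6011 0.1074 0.0975] rpy [-3.1407 -0.0052  1.1444] F [ 1.3002  7.4403 -1.3825] w 0.00044846787380707496
ang -0.42635837002461585 r 42.73691933763337 off 13.786290791345989 push 7.311902352846596 rad -1.8931956166061454
```

Call:
carry_out(increments=[[255,[-0.8,0.1,0],0.9],[255,[0,0,0],0]])

```text
time: 7.4
tool_pos: [0.601, 0.1066, 0.0976]
ee_rot: [-3.141, -0.005, 1.129]
wrist_force: [0.9, 7.0, -0.2]
width: 0.0006
finger_force: 3.4
```

Call:
carry_out(increments=[[255,[-0.8,0.1,0],0.9],[255,[0,0,0],0]])

```text
time: 7.6
tool_pos: [0.601, 0.1062, 0.0975]
ee_rot: [-3.141, -0.006, 1.113]
wrist_force: [1.1, 7.4, -1.1]
width: 0.0006
finger_force: 3.9
```

```bash
python3 s.py
```

```text
t 7.6 tcp [0.601  0.1062 0.0975] rpy [-3.141  -0.0063  1.1131] F [ 1.0896  7.3768 -1.0963] w 0.0005516719751742724
ang -0.45771452027614634 r 42.67359771898629 off 13.972274406190394 push 7.098976497841349 rad -2.282411968168596
```

Call:
carry_out(increments=[[255,[-0.8,0,0],0.5],[255,[0,0,0],0]])

```text
time: 7.8
tool_pos: [0.6009, 0.1059, 0.0976]
ee_rot: [-3.141, -0.007, 1.105]
wrist_force: [2.1, 9.1, -1.4]
width: 0.0003
finger_force: 4.4
```

Call:
carry_out(increments=[[255,[-0.6,0,0],0],[255,[0,0,0],0]])

```text
time: 8.0
tool_pos: [0.6008, 0.1057, 0.0976]
ee_rot: [-3.141, -0.008, 1.105]
wrist_force: [2.1, 9.6, -2.1]
width: 0.0003
finger_force: 4.8
```

```bash
python3 s.py
```

```text
t 8.0 tcp [0.6008 0.1057 0.0976] rpy [-3.1415 -0.0081  1.1049] F [ 2.1315  9.5551 -2.0907] w 0.0003159029465295778
ang -0.4659088380895031 r 42.66728045146749 off 13.824942927432106 push 9.494222837868236 rad -2.388218206140216
```

Pin contact: the push rose from 7 to 9.5 N. I back off, lift, and turn toward the bar.

Call:
carry_out(increments=[[255,[4,0,0],0],[255,[14,0,0],0],[255,[0,0,-30],0],[255,[0,0,-30],0],[255,[0,0,-30],0],[255,[0,0,0],-7],[255,[0,0,0],-7],[255,[0,0,0],-7]])

```text
time: 8.8
tool_pos: [0.6084, 0.1179, 0.188]
ee_rot: [3.14, 0.001, 1.475]
wrist_force: [0.6, 0.0, 0.8]
width: 0.0004
finger_force: 0.0
```

Call:
carry_out(increments=[[255,[0,0,0],-7],[255,[0,0,0],-7],[255,[0,0,0],-7],[255,[0,0,0],-7],[255,[0,0,0],-3],[255,[0,0,0],0]])

```text
time: 9.4
tool_pos: [0.6082, 0.1178, 0.1875]
ee_rot: [-3.142, 0.001, 2.011]
wrist_force: [0.1, 0.0, 0.7]
width: 0.0005
finger_force: 0.0
```

```bash
python3 - <<'E'
from h import *
p,y=state(); a=-2.70
q=radial(a,.072,.035,.064);print(q,delta(p,y,q,a-np.pi/2))
E
```

```text
t 9.4 tcp [0.6082 0.1178 0.1875] rpy [-3.1415  0.0009  2.0105] F [0.0746 0.0213 0.6891] w 0.0004548611323344819
[0.5064 0.0501 0.064 ] (array([ -17.983 , -120.9495,  123.4695]), np.float64(-0.1071303369079068))
```

Call:
carry_out(increments=[[255,[-4,-24,0],0],[255,[-4,-24,0],0],[255,[-4,-24,0],0],[255,[-3,-24,0],0],[255,[-3,-25,0],0],[255,[0,0,30],0],[255,[0,0,30],0],[255,[0,0,0],0]])

```text
time: 10.2
tool_pos: [0.5029, 0.0498, 0.1233]
ee_rot: [-3.134, -0.003, 2.009]
wrist_force: [0.4, 0.8, -0.2]
width: 0.0007
finger_force: 0.0
```

```bash
python3 - <<'E'
from h import *
import cv2
p,y=state();print(delta(p,y,radial(-2.7,.072,.035,.064),2.01))
a=robot.snapshot("top")[160:235,230:330]; b=robot.snapshot("scene")[140:215,250:350]
cv2.imwrite("pics/c2.png",cv2.resize(np.hstack([a,b]),None,fx=4,fy=4,interpolation=cv2.INTER_CUBIC))
E
```

```text
t 10.2 tcp [0.5029 0.0498 0.1233] rpy [-3.1335 -0.0033  2.0095] F [ 0.4311  0.808  -0.1785] w 0.0007030812886065465
(array([-1.238 ,  3.1973, 59.2541]), np.float64(-0.030243449361734127))
```

View pics/c2.png

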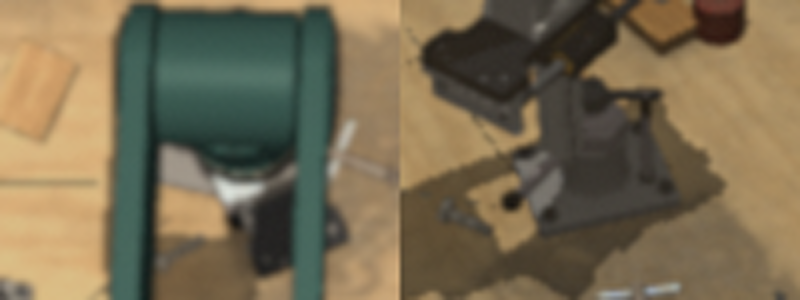

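The scene half shows the pointer arm at (630,97) reaching the pin at (652,100), and the ball still at (512,200). Next I lower beside the bar.

Call:
carry_out(increments=[[255,[-1,3,15],0],[255,[0,0,15],0],[255,[0,0,15],0],[255,[0,0,15],0],[255,[0,0,0],0]])

```text
time: 10.8
tool_pos: [0.5091, 0.0505, 0.0675]
ee_rot: [-3.141, -0.0, 2.011]
wrist_force: [0.4, -0.4, -0.7]
width: 0.0004
finger_force: 0.0
```

Call:
carry_out(increments=[[255,[6,0,0],0],[255,[6,0,0],0],[255,[4,0,0],0],[255,[2,0,0],0],[255,[0,0,0],0]])

```text
time: 11.3
tool_pos: [0.5015, 0.0672, 0.068]
ee_rot: [3.141, 0.0, 2.012]
wrist_force: [-0.7, -0.0, -0.5]
width: 0.0003
finger_force: 0.0
```

```bash
sed -i 's|^a=y-np.pi/2|a=y+np.pi/2|' s.py; python3 s.py
```

```text
t 11.3 tcp [0.5015 0.0672 0.068 ] rpy [3.1408 0.0003 2.0117] F [-0.7238 -0.0491 -0.5344] w 0.0002708342071680439
ang 3.5824475761498134 r 69.10232248274212 off 17.51915617591931 push -0.2644319321816302 rad 0.6755508436675646
```

Call:
carry_out(increments=[[255,[0,-3,5],0],[255,[2,0,0],0],[255,[1,0,0],0],[255,[1,0,0],0],[255,[0,0,0],0]])

```text
time: 11.8
tool_pos: [0.4968, 0.0676, 0.0619]
ee_rot: [-3.14, 0.003, 2.011]
wrist_force: [0.7, -5.4, -3.3]
width: 0.0001
finger_force: 2.4
```

Call:
carry_out(increments=[[255,[1,0,0],0],[255,[1,0,0],0],[255,[0,0,0],0]])

```text
time: 12.1
tool_pos: [0.4962, 0.0688, 0.0619]
ee_rot: [-3.14, 0.004, 2.01]
wrist_force: [1.5, -7.0, -3.4]
width: 0.0004
finger_force: 3.1
```

```bash
python3 s.py
```

```text
t 12.1 tcp [0.4962 0.0688 0.0619] rpy [-3.1397  0.0037  2.0103] F [ 1.4623 -7.0481 -3.38  ] w 0.0003542327818428444
ang 3.5811424162199432 r 73.15543264037713 off 13.8633571714765 push 7.000392288857828 rad 1.6759262382172806
```

Call:
carry_out(increments=[[255,[4.4,-0.6,0],3.44],[255,[4.4,-0.6,0],3.44],[255,[4.4,-0.6,0],3.44],[255,[4.4,-0.6,0],3.44],[255,[4.4,-0.6,0],3.44],[255,[4.4,-0.6,0],3.44],[255,[0,0,0],0]])

```text
time: 12.8
tool_pos: [0.4846, 0.0933, 0.0615]
ee_rot: [-3.14, 0.004, 1.65]
wrist_force: [0.9, -5.8, -3.3]
width: 0.0003
finger_force: 2.9
```

```bash
python3 s.py
```

```text
t 12.8 tcp [0.4846 0.0933 0.0615] rpy [-3.1396  0.0039  1.6495] F [ 0.9077 -5.8002 -3.3415] w 0.00032513282032006524
ang 3.2203009365319297 r 73.1883989712055 off 13.513611833827241 push 5.853589312328818 rad -0.44879661865433945
```

Call:
carry_out(increments=[[255,[4.4,-0.6,0],3.44],[255,[4.4,-0.6,0],3.44],[255,[4.4,-0.6,0],3.44],[255,[4.4,-0.6,0],3.44],[255,[4.4,-0.6,0],3.44],[255,[0,0,0],0]])

```text
time: 13.4
tool_pos: [0.4819, 0.1154, 0.0612]
ee_rot: [-3.139, 0.005, 1.349]
wrist_force: [-0.3, -4.9, -3.5]
width: 0.0005
finger_force: 2.7
```

```bash
python3 s.py
```

```text
t 13.4 tcp [0.4819 0.1154 0.0612] rpy [-3.1394  0.0046  1.3495] F [-0.3105 -4.8895 -3.4756] w 0.00050972068847258
ang 2.9202597774748846 r 73.37268602473362 off 13.548145807627765 push 4.838393018734191 rad -0.7704392065482668
```

Call:
carry_out(increments=[[255,[2.5,-0.4,0],1.97],[255,[2.5,-0.4,0],1.97],[255,[0,0,0],0]])

```text
time: 13.7
tool_pos: [0.4823, 0.1203, 0.0612]
ee_rot: [-3.139, 0.005, 1.281]
wrist_force: [-0.6, -4.9, -3.1]
width: 0.0002
finger_force: 2.7
```

```bash
cat >> s.py <<'E'
M=o["wrist_torque"];print("M",M,"lever from TCP along e, mm",1e3*M[2]/(F@n))
E
python3 s.py
```

```text
t 13.7 tcp [0.4823 0.1203 0.0612] rpy [-3.1394  0.0049  1.2809] F [-0.5724 -4.8848 -3.0746] w 0.0002458387958962925
ang 2.8517315241072714 r 73.36315938185349 off 13.737365587290052 push 4.844683017354094 rad -0.8476252654804828
M [-1.1318  0.139   0.0066] lever from TCP along e, mm 1.3685991060552667
```

Call:
carry_out(increments=[[255,[2.5,-0.4,0],1.97],[255,[2.5,-0.4,0],1.97],[255,[0,0,0],0]])

```text
time: 14.0
tool_pos: [0.4829, 0.1253, 0.0611]
ee_rot: [-3.139, 0.005, 1.212]
wrist_force: [-1.0, -6.1, -3.7]
width: 0.0004
finger_force: 2.7
```

```bash
python3 s.py
```

```text
t 14.0 tcp [0.4829 0.1253 0.0611] rpy [-3.1394  0.0051  1.2122] F [-0.983  -6.0959 -3.671 ] w 0.0004275361414170938
ang 2.782962228125916 r 73.44863634399218 off 13.853756393996488 push 6.053140342372261 rad -1.2191442659898133
M [-1.0838  0.2393  0.0119] lever from TCP along e, mm 1.9722075488296624
```

Call:
carry_out(increments=[[255,[2.5,-0.4,0],1.97],[255,[2.5,-0.4,0],1.97],[255,[0,0,0],0]])

```text
time: 14.3
tool_pos: [0.4838, 0.1303, 0.061]
ee_rot: [-3.139, 0.005, 1.143]
wrist_force: [-0.8, -4.6, -3.1]
width: 0.0005
finger_force: 2.6
```

Call:
carry_out(increments=[[255,[2.5,-0.4,0],1.97],[255,[2.5,-0.4,0],1.97],[255,[0,0,0],0]])

```text
time: 14.6
tool_pos: [0.4851, 0.1351, 0.061]
ee_rot: [-3.139, 0.006, 1.075]
wrist_force: [-1.3, -5.2, -2.7]
width: 0.0004
finger_force: 2.6
```

Call:
carry_out(increments=[[255,[2.5,-0.4,0],1.97],[255,[2.5,-0.4,0],1.97],[255,[0,0,0],0]])

```text
time: 14.9
tool_pos: [0.4867, 0.1399, 0.0609]
ee_rot: [-3.14, 0.006, 1.006]
wrist_force: [-2.0, -4.9, -3.9]
width: 0.0004
finger_force: 2.6
```

Call:
carry_out(increments=[[255,[2.5,-0.4,0],1.97],[255,[2.5,-0.4,0],1.97],[255,[0,0,0],0]])

```text
time: 15.2
tool_pos: [0.4886, 0.1446, 0.0608]
ee_rot: [-3.139, 0.006, 0.937]
wrist_force: [-1.5, -4.8, -2.8]
width: 0.0005
finger_force: 2.5
```

Call:
carry_out(increments=[[255,[2.5,-0.4,0],1.97],[255,[2.5,-0.4,0],1.97],[255,[0,0,0],0]])

```text
time: 15.5
tool_pos: [0.4908, 0.1491, 0.0608]
ee_rot: [-3.14, 0.007, 0.868]
wrist_force: [-3.0, -5.5, -3.3]
width: 0.0009
finger_force: 2.5
```

```bash
python3 s.py
```

```text
t 15.5 tcp [0.4908 0.1491 0.0608] rpy [-3.1396  0.0067  0.8684] F [-3.0339 -5.4567 -3.3066] w 0.000900977336798676
ang 2.439217400152753 r 73.75759927434693 off 14.505533335527284 push 6.125148643507284 rad -1.2094052583633514
M [-0.9767  0.4756  0.0355] lever from TCP along e, mm 5.790388859723276
```

Call:
carry_out(increments=[[255,[2.5,0,0],1.2],[255,[2.5,0,0],1.2],[255,[0,0,0],0]])

```text
time: 15.8
tool_pos: [0.4934, 0.1531, 0.0607]
ee_rot: [-3.138, 0.008, 0.827]
wrist_force: [-3.2, -3.7, -1.4]
width: 0.0006
finger_force: 2.8
```

```bash
python3 s.py
```

```text
t 15.8 tcp [0.4934 0.1531 0.0607] rpy [-3.1383  0.0076  0.8267] F [-3.2236 -3.6515 -1.4378] w 0.0005695641530696267
ang 2.3975142938029657 r 73.92876140895042 off 12.846122055721763 push 4.869822435066348 rad -0.10148380460044226
M [-0.8766  0.7907 -0.0344] lever from TCP along e, mm -7.068817542365015
```

Call:
carry_out(increments=[[255,[2.5,-0.1,0],2.2],[255,[2.5,-0.1,0],2.2],[255,[0,0,0],0]])

```text
time: 16.1
tool_pos: [0.4962, 0.1574, 0.0606]
ee_rot: [-3.137, 0.008, 0.75]
wrist_force: [-5.1, -4.6, -1.5]
width: 0.0004
finger_force: 2.7
```

```bash
python3 s.py
```

```text
t 16.1 tcp [0.4962 0.1574 0.0606] rpy [-3.1374  0.0079  0.7499] F [-5.095  -4.5965 -1.5273] w 0.00041207607171286746
ang 2.3206630199325673 r 73.90447236904352 off 13.518923216918433 push 6.86109981791906 rad 0.10887016285005524
M [-0.5933  1.0119  0.0677] lever from TCP along e, mm 9.86099576151819
```

Call:
carry_out(increments=[[255,[2.5,-0.2,0],1.9],[255,[2.5,-0.2,0],1.9],[255,[0,0,0],0]])

```text
time: 16.4
tool_pos: [0.4994, 0.1614, 0.0605]
ee_rot: [-3.137, 0.008, 0.684]
wrist_force: [-4.6, -1.6, -2.0]
width: 0.0005
finger_force: 2.7
```

Call:
carry_out(increments=[[255,[2.5,-0.2,0],1.9],[255,[2.5,-0.2,0],1.9],[255,[0,0,0],0]])

```text
time: 16.7
tool_pos: [0.5028, 0.1651, 0.0605]
ee_rot: [-3.137, 0.009, 0.618]
wrist_force: [-6.1, -1.6, -1.6]
width: 0.0005
finger_force: 2.8
```

Call:
carry_out(increments=[[255,[2.5,-0.2,0],1.9],[255,[2.5,-0.2,0],1.9],[255,[0,0,0],0]])

```text
time: 17.0
tool_pos: [0.5064, 0.1687, 0.0604]
ee_rot: [-3.136, 0.009, 0.551]
wrist_force: [-5.7, -0.3, -0.3]
width: 0.0005
finger_force: 2.8
```

```bash
python3 s.py
```

```text
t 17.0 tcp [0.5064 0.1687 0.0604] rpy [-3.1363  0.0091  0.5514] F [-5.7169 -0.3254 -0.2517] w 0.0005292645386550301
ang 2.1221922897900622 r 74.11191972290042 off 13.215533113435832 push 5.0400900502138555 rad 2.717720404487713
M [-0.1855  1.2785  0.0267] lever from TCP along e, mm 5.301070169802771
```

Call:
carry_out(increments=[[255,[2.5,-0.5,0],1.97],[255,[2.5,-0.5,0],1.97],[255,[0,0,0],0]])

```text
time: 17.3
tool_pos: [0.51, 0.1719, 0.0603]
ee_rot: [-3.137, 0.01, 0.483]
wrist_force: [-6.8, -1.5, -1.1]
width: 0.0004
finger_force: 3.2
```

Call:
carry_out(increments=[[255,[2,-0.4,0],1.5],[255,[1.5,-0.3,0],1.2],[255,[0,0,0],0]])

```text
time: 17.6
tool_pos: [0.5119, 0.1737, 0.0602]
ee_rot: [-3.138, 0.013, 0.436]
wrist_force: [-8.4, -2.2, 0.8]
width: 0.0009
finger_force: 4.4
```

```bash
python3 s.py
```

```text
t 17.6 tcp [0.5119 0.1737 0.0602] rpy [-3.1376  0.0126  0.4358] F [-8.4327 -2.2026  0.8279] w 0.0009139022891948732
ang 2.006627792704058 r 74.33339239390976 off 14.585097031993909 push 8.574225418118198 rad 1.5633022627492466
M [-0.3898  1.7854  0.0494] lever from TCP along e, mm 5.767030956670866
```

Call:
carry_out(increments=[[255,[1,-0.1,0],0],[255,[0.6,-0.1,0],0],[255,[0,0,0],0],[255,[0,0,0],0]])

```text
time: 18.0
tool_pos: [0.5127, 0.1742, 0.0602]
ee_rot: [-3.138, 0.014, 0.436]
wrist_force: [-11.0, -3.4, 1.3]
width: 0.0003
finger_force: 5.2
```

```bash
python3 s.py
```

```text
t 18.0 tcp [0.5127 0.1742 0.0602] rpy [-3.1376  0.0141  0.436 ] F [-11.0473  -3.4032   1.2533] w 0.00032444520236973336
ang 2.006780835599941 r 74.45007852100163 off 13.677752098715953 push 11.451071315915078 rad 1.5804329535545465
M [-0.5782  2.0885  0.0843] lever from TCP along e, mm 7.3639264204011825
```

Call:
carry_out(increments=[[255,[0.9,0,0],0],[255,[0,0,0],0],[255,[0,0,0],0]])

```text
time: 18.3
tool_pos: [0.5131, 0.1745, 0.0602]
ee_rot: [-3.138, 0.015, 0.436]
wrist_force: [-11.4, -3.7, 2.0]
width: 0.0001
finger_force: 5.8
```

```bash
python3 s.py; python3 - <<'E'
from h import *
robot.snapshot("top");state();robot.snapshot("top");state()
E
```

```text
t 18.3 tcp [0.5131 0.1745 0.0602] rpy [-3.1375  0.015   0.4359] F [-11.4425  -3.7112   1.9537] w 6.466424003689035e-05
ang 2.006725006625386 r 74.47768126532205 off 13.165434381265019 push 11.939453742950064 rad 1.467488411100979
M [-0.6094  2.1649  0.0087] lever from TCP along e, mm 0.725036386857308
t 18.35 tcp [0.5131 0.1744 0.0601] rpy [-3.1375  0.0151  0.4359] F [-11.4307  -2.9126   2.2133] w 0.0006058728758239251
t 18.4 tcp [0.5131 0.1744 0.0601] rpy [-3.1375  0.0151  0.4359] F [-11.3984  -3.3153   1.0219] w 0.0007308278919952416
```

Call:
carry_out(increments=[[255,[0.8,0,0],0],[255,[0,0,0],0],[255,[0,0,0],0]])

```text
time: 18.7
tool_pos: [0.5135, 0.1747, 0.0601]
ee_rot: [-3.137, 0.016, 0.436]
wrist_force: [-12.0, -3.5, 3.0]
width: 0.0008
finger_force: 6.2
```

```bash
python3 s.py; python3 - <<'E'
from h import *
robot.snapshot("top");state();robot.snapshot("top");state()
E
python3 s.py
```

```text
t 18.7 tcp [0.5135 0.1747 0.0601] rpy [-3.1374  0.016   0.4359] F [-12.0184  -3.495    3.0278] w 0.0007622995315567961
ang 2.006652026924292 r 74.5195857180225 off 12.78164020923286 push 12.370392802859989 rad 1.9057366214103153
M [-0.653   2.3404 -0.0019] lever from TCP along e, mm -0.1528566981125166
t 18.75 tcp [0.5134 0.1747 0.0601] rpy [-3.1374  0.016   0.4359] F [-11.883   -3.4843   2.7943] w 0.000649209566502025
t 18.8 tcp [0.5134 0.1747 0.0601] rpy [-3.1374  0.016   0.4359] F [-11.7518  -3.3831   3.0047] w 0.00012666039594512853
t 18.8 tcp [0.5134 0.1747 0.0601] rpy [-3.1374  0.016   0.4359] F [-11.7518  -3.3831   3.0047] w 0.00012666039594512853
ang 2.006703959038755 r 74.5396579911658 off 12.796009030090216 push 12.08132766780498 rad 1.8953028451096348
M [-0.7303  2.3252 -0.023 ] lever from TCP along e, mm -1.9016988992180077
```

Call:
carry_out(increments=[[255,[0.9,0,0],0.5],[255,[0,0,0],0],[255,[0,0,0],0]])

```text
time: 19.1
tool_pos: [0.5139, 0.175, 0.0601]
ee_rot: [-3.137, 0.017, 0.427]
wrist_force: [-12.5, -4.3, 2.9]
width: 0.0006
finger_force: 6.7
```

```bash
python3 s.py; python3 - <<'E'
from h import *
robot.snapshot("top");state()
E
python3 s.py
```

```text
t 19.1 tcp [0.5139 0.175  0.0601] rpy [-3.1373  0.0169  0.4272] F [-12.4701  -4.3202   2.9256] w 0.0005716015875825337
ang 1.9979682990754968 r 74.55419414878433 off 12.893975044635047 push 13.139426039604276 rad 1.2344079453847594
M [-0.6654  2.4906  0.0098] lever from TCP along e, mm 0.7462574723366446
t 19.15 tcp [0.5139 0.175  0.0601] rpy [-3.1373  0.0169  0.4272] F [-12.6905  -3.477    2.7281] w 0.00042920112852594215
t 19.15 tcp [0.5139 0.175  0.0601] rpy [-3.1373  0.0169  0.4272] F [-12.6905  -3.477    2.7281] w 0.00042920112852594215
ang 1.9980091046196964 r 74.55575160114266 off 12.87914898819541 push 12.990553325886745 rad 2.093624081339071
M [-0.7039  2.5355  0.0208] lever from TCP along e, mm 1.6034311632674048
```

The push is 13 N at 75 mm. I retreat, lift and check.

Call:
carry_out(increments=[[255,[-4,0,0],0],[255,[-12,0,0],0],[255,[-6,0,-20],0],[255,[0,0,-40],0],[255,[0,0,-40],0],[255,[0,0,-30],0],[255,[-35,0,0],0],[255,[-35,0,0],0]])

```text
time: 19.95
tool_pos: [0.4376, 0.1381, 0.1946]
ee_rot: [3.141, -0.005, 0.427]
wrist_force: [-0.7, -0.3, -0.5]
width: 0.0003
finger_force: 0.0
```

Call:
carry_out(increments=[[255,[-20,-25,0],0],[255,[-20,-30,0],0],[255,[0,-35,0],0],[255,[0,-35,0],0],[255,[0,-35,0],0],[255,[0,-35,0],0],[255,[0,-35,0],0],[255,[0,0,0],0]])

```text
time: 20.75
tool_pos: [0.3037, 0.3337, 0.1931]
ee_rot: [-3.139, -0.002, 0.432]
wrist_force: [-0.4, -0.3, 0.6]
width: 0.0004
finger_force: 0.0
```

```bash
python3 - <<'E'
from h import *
import cv2
state()
a=robot.snapshot("top")[160:235,230:330]; b=robot.snapshot("scene")[140:215,250:350]
cv2.imwrite("pics/c3.png",cv2.resize(np.hstack([a,b]),None,fx=4,fy=4,interpolation=cv2.INTER_CUBIC))
E
```

```text
t 20.75 tcp [0.3037 0.3337 0.1931] rpy [-3.139  -0.0017  0.4323] F [-0.4489 -0.324   0.5892] w 0.0003652563328938575
```

View pics/c3.png

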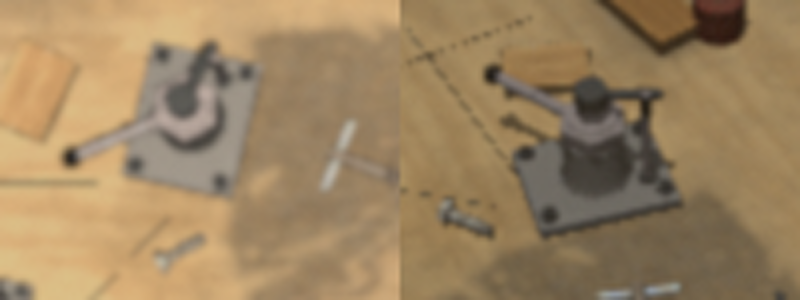

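The pointer tip at (207,47) in the left half lies against the pin, at about -0.42 rad. The bar points left with its ball at (72,156), and the bolt, chuck key and offcut haven't moved.

```bash
python3 -c "
from bench import robot
print(robot.close_job())"
```

```text
the job is handed in; nothing more can be done
None
```

The job is handed in: the pointer rests on its pin (backed off at about 9.5 N), the jam nut is nipped up at about 13 N (roughly 1 N m), and the last picture shows the bolt, chuck key and offcut unmoved. It took about 21 s of the 67 s allowed, and the hand-in returned no verdict.

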